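# Free the ratchet pawl and press a vial stopper home

## Task

Press the half-seated rubber stopper of the vial in the bench press fully home. Press the pawl's thumb pad down until it snaps over and stays clear of the ratchet teeth, with the lever arm still up, then push the T-handle down until the stopper sits on the vial's rim and take the hand away, leaving the arm down and the pawl off. Touch and push only: pick nothing up, leave the vial in its nest and do not disturb the things standing around.

Things in the scene. Friction and masses are not known exactly. Their poses are not given: they have to be found in the camera images.
- press: Grey bench press for vial stoppers, bolted down: base plate 12 mm thick, from own x -95 to 105 mm and y -52 to 52 mm; two cheeks at the rear, a steel lever arm with a black T-handle to the front (own -x), and on its own -y side a toothed ratchet sector and a rocker pawl. Origin on the worktop; own x runs from the T-handle to the rear, z up. Nothing of it is higher than 225 mm.
- lever_hinge (a point): Centre of the arm's hinge between the cheeks, at own (50, 0, 125) mm of the press. The hinge axis is the press's own y.
- press_arm (a joint): Lever arm, rad: 0 level, fully down with the stopper home; positive raised (starts about 0.26 to 0.50). Stiff pivot: stays where left; about 4 N down on the handle moves it. With the pawl in, the ratchet teeth (one every 0.11 rad) stop it going down. Below 0.09 rad its hanging foot pushes the stopper and the handle takes 8 to 10 N; just below 0 it meets a firm stop.
- handle_top (a point): Top of the black T-handle, mid-length: a round bar 22 mm thick, 94 mm long, along the press's own y; its centre line is 170 mm from the hinge axis and this point is 11 mm from it on the arm's upper side. It moves on an arc about the hinge.
- press_pawl (a joint): Rocker pawl, rad: 0 in the teeth, 0.6 thrown off against its stop pin. An over-centre spring strut pushes it either way from 0.30: pressed beyond that it snaps off and stays off. The pad needs about 3 N and goes down 28 mm in all.
- pawl_pad (a point): Middle of the top of the pawl's thumb pad, a ribbed steel plate 24 x 36 x 5 mm at own y -27 to -63 mm of the press, beside the arm. It leans 0.3 rad (front edge up) when the pawl is in. It swings about the pawl's pivot, which runs along own y through own (10, -27, 182) mm; the pad's middle is 46 mm in front of it. Free space around and above.
- vial_mid (a point): Middle (26 mm above its foot) of the loose glass vial, 28 mm diameter and 52 mm to the rim, that stands under the arm in a round nest 8 mm high, at own (-25, 0) mm of the press.
- vial_stopper (a joint): How far the black rubber stopper (flange 20 mm diameter, 4 mm thick) has gone down into the vial, m: 0 half-seated, 0.007 fully home with its flange on the rim. It stays where it is pushed and takes about 10 N.
- done_vial_a_mid (a point): Middle of a finished vial, 28 mm diameter and 56 mm high with its stopper, standing loose on the worktop on the left (own +y) side of the press; a bystander.
- done_vial_b_mid (a point): Middle of a second such finished vial beside it; a bystander.
- loose_stopper_mid (a point): Middle of a pale rubber stopper, 28 mm diameter and 26 mm high, standing loose on the left of the press; a bystander.
Mind the look-alikes: they are no part of the job. Leave any purple look-alike of the part that bears vial_mid alone.

How it is judged:
By the outcome, as a careful person would: the job done as asked, in the order asked, and still so for the second after the job is handed in, with the robot touching nothing.
It also fails if it takes over 35 s, if anything falls off the work surface, if the arm or the gripper's body presses on something with over 40 N, if the wrist force passes 120 N, or if a joint passes its speed limit or range.

## Robot

A 6-joint arm with a two-finger parallel gripper is mounted at the origin on a cart in front of the work surface, level with it; the furniture and walls round the work are solid. World frame = base frame: x ahead of the robot, y to its left, z up, the work surface at z = 0. Lengths are in m, angles in rad, forces in N, time in s.
With the tool pointing down it reaches from about 0.425 to 1.125 m from the base axis. Payload 14.9 kg.
Tool frame: the origin (TCP) lies on the centre line of the jaws, within the pads' length; the fingertips stand 25 mm ahead of it and the grasp point (between the pads) lies 6 mm ahead of it (bot.tips_ahead is the distance from the TCP to the fingertips, in m); z points along the fingers, y is the line along which they close (so a half turn about z gives the same grasp; the last joint's range is limited). The gripper opens to 91 mm and grips with 3 to 60 N. Pads are 32 mm wide; open, the fingers measure 118 mm over their backs; the gripper's body (76 mm by 178 mm) begins 60 mm behind the grasp point.
Start: joints at [1.22, 0.379, 1.734, -0, 1.028, -0.033], TCP at [0.219, 0.665, 0.239] pointing down, gripper open.
Joint ranges: [-2.77, 2.77], [-0.74, 2.19], [0, 2.66], [-1.06, 4.2], [0.31, 2.87], [-3.08, 3.08]. Speed limits (rad/s): [1.89, 1.89, 2.39, 3.14, 3.14, 3.14].

## Interface

Orientations are given as a unit quaternion [w, x, y, z].
In Python, from station import bot gives the robot as it stands.
- The arm moves only by the tool play_rows, never from a script. Its argument "steps" is a list of rows, each an object of numbers: "dx", "dy", "dz": the shift along the tool's x, y, z in m; "rx", "ry", "rz": the turn, a rotation vector about the tool's x, y, z in rad; "jaw": the opening, from 0 (shut) to 1 (fully open). A call has 1 to 8 rows; each row shifts and turns the commanded pose from where the row before left it, along the tool's axes as they then stand; what a row does not reach is not made up. A row lasts 1/10 s, in which the tool goes at most 50 mm and 8.59 degrees, less where a joint would pass 70% of its speed; a pose out of reach is approached as far as the arm can. A call with a gripper value outside its range is refused whole. The fingers move at their own pace and stop on an object; "squeeze" is the grip in N (left out, the last holds). Time passes only in rows, so rows that do not move let the fingers close. It gives the time, the measured TCP pose, the force, the opening and the grip force at its end, in the units of the state.
- bot.observe(): the state, without advancing time (a new reading comes with each control period).
- bot.snapshot(name): name is "scene" or "top"; returns a dict with "img" (420x560x3 uint8, red, green, blue), "fx", "fy", "cx", "cy" (pixels), "origin" and "rotation" of the camera in the world. Camera axes: x right, y down, z forward; pixel columns grow to the right and rows downward; lengths in m; the calibration is good to about 2 mm. A picture is of the moment at which its call begins. There is no depth.
- bot.finish_job(): hands the job in; it is judged then, once.
Trained networks look in the newest picture that a camera, given by its name, has taken for a name from the list of things; names that differ only in an ending like _2 or _b are one class to them, and where a whole thing is asked for, a point or a joint stands for the part that bears it (a point fixed in the world has none). Each returns a list of dicts, best first, with "score" (0 to 1); they miss things now and then, are a little off and sometimes report something else, mostly with a low value. They report only what shows in the picture. A call takes as long as a camera call. They do not tell look-alikes from the thing itself.
- bot.masks_of(camera, name): "region" (420x560 bool, what is visible of it) and "uv" ([column, row] in pixels, amid what is visible of it).
- bot.place_of(camera, name): "uv" ([column, row] in pixels: a listed point, or the origin of a listed thing).
The state is a dict: "time_s": time; "joint_pos": joint angles; "qvel": joint speeds; "effort": joint torques, N m; "tool_pos": TCP position; "tcp_rot": TCP orientation; "wrist_force": force on the tool from outside, world axes, zero at the start; "moment": the same for the moment, N m; "opening": opening from 0.0 (shut) to 1.0 (fully open); "grip_force": force on a finger pad.
Only numpy, scipy, OpenCV 4.12 (cv2) and the standard library are available. Lean on these libraries where they do the work, as an engineer would, in place of code of your own. Each camera call takes 0.05 s, during which the arm holds its last target. There are 200 camera calls.

## Working session

There is one attempt and no reset: what is moved stays moved. The work goes in short steps, Python scripts to look and compute and a tool call to move; the robot and the scene stay as the last step left them, time stands still between calls to the robot, and variables do not carry over. Pictures are saved under pics/ and viewed, at most 10 in all, crops included, and the job is handed in when it is done.

Besides the shell and the picture viewer there is one more tool, called as name(argument=value, ...) on one line, values as JSON. play_rows: Moves the arm, as the interface text tells. Its arguments: {"type":"object","properties":{"steps":{"type":"array"},"squeeze":{"type":"number"}},"required":["steps"]}

```bash
mkdir -p pics; cat > h.py <<'E'
from station import bot
import cv2, numpy as np
def snap(c,f=None):
    s=bot.snapshot(c)
    if f: cv2.imwrite('pics/'+f,s['img'][:,:,::-1])
    return s
def ray(s,uv):
    d=np.array(s['rotation'])@np.array([(uv[0]-s['cx'])/s['fx'],(uv[1]-s['cy'])/s['fy'],1]); return np.array(s['origin']),d/np.linalg.norm(d)
def proj(s,p):
    q=np.array(s['rotation']).T@(np.array(p)-s['origin']); return [s['fx']*q[0]/q[2]+s['cx'],s['fy']*q[1]/q[2]+s['cy']]
def tri(rs):
    A=sum(np.eye(3)-np.outer(d,d) for o,d in rs); b=sum((np.eye(3)-np.outer(d,d))@o for o,d in rs)
    p=np.linalg.solve(A,b); return p,[np.linalg.norm(np.cross(p-o,d)) for o,d in rs]
E
python3 - <<'E'
from h import *
S={c:snap(c,c+'0.png') for c in('scene','top')}
for n in ['press','lever_hinge','handle_top','pawl_pad','vial_mid','done_vial_a_mid','loose_stopper_mid']:
    P={c:bot.place_of(c,n) for c in S}
    for c in S: print(n,c,[(np.round(p['uv'],1).tolist(),round(p['score'],2)) for p in P[c][:4]])
    if P['scene'] and P['top']:
        p,e=tri([ray(S[c],P[c][0]['uv']) for c in S]); print('   ',p.round(4),np.round(e,4))
for c in S: print(c,S[c]['origin'],S[c]['fx'],np.round(S[c]['rotation'],2).tolist())
o=bot.observe();print(o['tcp_rot'],o['wrist_force'],bot.tips_ahead)
E
```

```text
press scene [([334.9, 290.6], 0.65)]
press top [([321.3, 190.0], 0.57)]Traceback (most recent call last):
  File "<stdin>", line 7, in <module>
  File "h.py", line 8, in ray
    d=np.array(s['rotation'])@np.array([(uv[0]-s['cx'])/s['fx'],(uv[1]-s['cy'])/s['fy'],1]); return np.array(s['origin']),d/np.linalg.norm(d)
      ~~~~~~~~~~~~~~~~~~~~~~~^~~~~~~~~~~~~~~~~~~~~~~~~~~~~~~~~~~~~~~~~~~~~~~~~~~~~~~~~~~~~~
ValueError: matmul: Input operand 1 has a mismatch in its core dimension 0, with gufunc signature (n?,k),(k,m?)->(n?,m?) (size 3 is different from 4)
```

View pics/scene0.png

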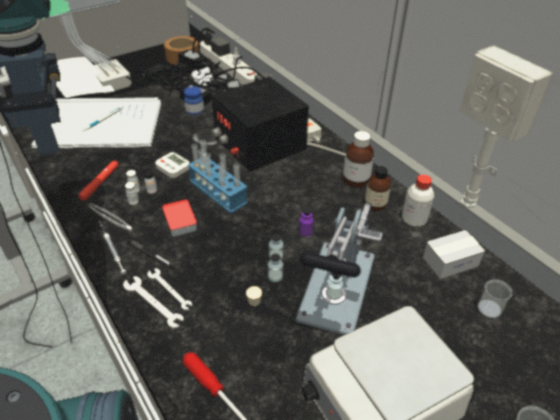

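View pics/top0.png

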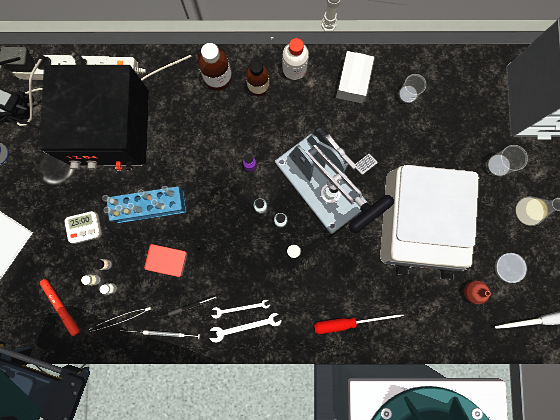

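The scene picture shows the press at (340,285) with its handle at (332,264). The top picture shows the handle at (372,213), the ribbed pad at (366,162) and the done vials at (260,205) and (281,219). The purple look-alike is at (250,163), away from the press. The camera rotation is a quaternion, so I'll fix the helper.

```bash
python3 - <<'E'
t=open('h.py').read()
t=t.replace("np.array(s['rotation'])","Rm(s)").replace("def snap","from scipy.spatial.transform import Rotation as R\ndef Rm(s):\n    q=s['rotation']; return R.from_quat([q[1],q[2],q[3],q[0]]).as_matrix()\ndef snap")
open('h.py','w').write(t)
E
python3 - <<'E'
from h import *
S={c:snap(c) for c in('scene','top')}
for n in ['press','lever_hinge','handle_top','pawl_pad','vial_mid','done_vial_a_mid','loose_stopper_mid']:
    P={c:bot.place_of(c,n) for c in S}
    for c in S: print(n,c,[(np.round(p['uv'],1).tolist(),round(p['score'],2)) for p in P[c][:4]])
    if P['scene'] and P['top']:
        p,e=tri([ray(S[c],P[c][0]['uv']) for c in S]); print('   ',p.round(4),np.round(e,4))
for c in S: print(c,S[c]['origin'],S[c]['fx'],np.round(Rm(S[c]),2).tolist())
o=bot.observe();print(o['tcp_rot'],o['wrist_force'],bot.tips_ahead)
im=S['top']['img'][110:260,250:420]; a=cv2.resize(im,None,fx=3.5,fy=3.5,interpolation=2)
cv2.imwrite('pics/c1.png',a[:,:,::-1])
E
```

```text
press scene [([335.0, 288.8], 0.8)]
press top [([320.3, 187.6], 0.63)]
    [ 0.5539  0.2133 -0.0008] [0.0016 0.0016]
lever_hinge scene [([351.3, 222.0], 0.94)]
lever_hinge top [([307.4, 154.8], 0.65), ([320.5, 185.1], 0.55)]
    [0.5984 0.2459 0.1231] [0.0061 0.0061]
handle_top scene [([331.5, 257.6], 0.92), ([256.0, 296.1], 0.48), ([334.2, 285.4], 0.27)]
handle_top top [([375.6, 209.8], 0.76)]
    [0.4736 0.1412 0.2038] [0.0033 0.0033]
pawl_pad scene [([368.0, 237.9], 0.57)]
pawl_pad top [([364.2, 161.5], 0.56)]
    [0.5614 0.1553 0.1838] [0.0041 0.0041]
vial_mid scene [([304.5, 225.2], 0.72), ([335.2, 285.4], 0.66)]
vial_mid top [([250.9, 159.8], 0.7), ([332.6, 192.3], 0.66)]
    [0.6034 0.3659 0.018 ] [0.0064 0.0064]
done_vial_a_mid scene [([275.6, 267.1], 0.92), ([255.6, 296.4], 0.19)]
done_vial_a_mid top [([282.1, 219.1], 0.56), ([331.2, 191.8], 0.56), ([261.9, 205.1], 0.16)]
    [0.4792 0.2975 0.029 ] [0.0017 0.0017]
loose_stopper_mid scene [([252.6, 295.2], 0.63), ([349.5, 221.3], 0.18)]
loose_stopper_mid top [([292.4, 251.7], 0.6)]
    [0.4131 0.2757 0.014 ] [0.001 0.001]
scene [ 0.11111934 -0.23696903  0.77393915] 521.249014594136 [[0.83, -0.38, 0.41], [-0.56, -0.57, 0.6], [0.01, -0.73, -0.68]]
top [0.37202023 0.30341022 0.97939551] 461.48045787402873 [[-0.0, -0.99, 0.13], [-1.0, 0.0, 0.0], [-0.0, -0.13, -0.99]]
[ 4.20941763e-06  1.58212339e-01  9.87405112e-01 -2.66601431e-07] [-0.63306585 -0.22887816 -0.65144817] 0.025
```

View pics/c1.png

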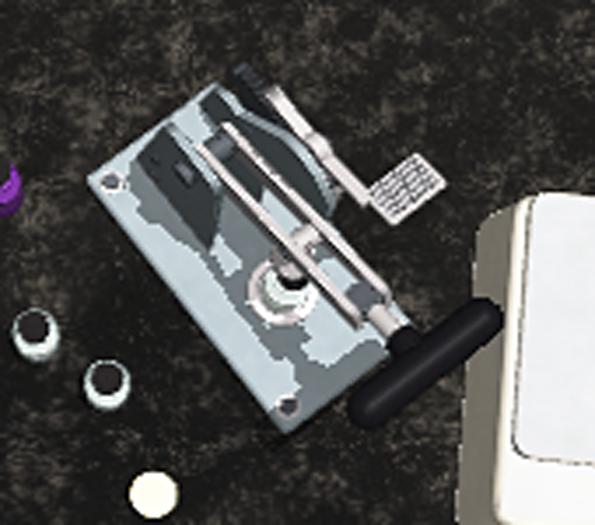

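The vial at top (331,193) stands in the nest under the arm, so it is the real one. The one at (250,163) is the purple look-alike. Next I fit the press pose, arm angle and pawl angle jointly.

```bash
cat > fit.py <<'E'
from h import *
from scipy.optimize import least_squares
def own(n,q,w):
    return {'press':[0,0,0],'lever_hinge':[50,0,125],'vial_mid':[-25,0,34],'c1':[105,52,12],'c2':[-95,52,12],'c3':[105,-52,12],
    'handle_top':[50-170*np.cos(q)+11*np.sin(q),0,125+170*np.sin(q)+11*np.cos(q)],
    'pawl_pad':[10-46*np.cos(.3-w),-45,182+46*np.sin(.3-w)]}[n]
def wor(p,n):
    x,y,t,q,w=p; o=np.array(own(n,q,w))/1000; return np.array([x+o[0]*np.cos(t)-o[1]*np.sin(t),y+o[0]*np.sin(t)+o[1]*np.cos(t),o[2]])
E
python3 - <<'E'
from fit import *
S={c:snap(c) for c in('scene','top')}
ob=[('top','c1',[275.1,160.9]),('top','c2',[332.3,233.7]),('top','c3',[312.9,133.7])]
for c in S:
  for n in ['press','lever_hinge','handle_top','pawl_pad','vial_mid']:
    g=bot.place_of(c,n)
    g=[k for k in g if np.linalg.norm(np.array(k['uv'])-proj(S[c],wor([.554,.213,.7,.41,0],n)))<15]
    if g: ob.append((c,n,g[0]['uv']))
f=lambda p:np.concatenate([np.array(proj(S[c],wor(p,n)))-uv for c,n,uv in ob])
r=least_squares(f,[.554,.213,.7,.41,0],loss='soft_l1',bounds=([0,0,0,0,-.05],[1,1,2,.7,.65]))
print(r.x.round(4));
for (c,n,uv),e in zip(ob,f(r.x).reshape(-1,2)): print(c,n,np.round(uv),e.round(1))
for n in ['handle_top','pawl_pad','lever_hinge']: print(n,wor(r.x,n).round(4))
for a,b in (((408,310),(398,166)),((312,362),(396,243)),((470,372),(478,174))): print('box',tri([ray(S['scene'],a),ray(S['top'],b)]))
im=S['scene']['img'][190:340,280:400].copy()
a=cv2.resize(im,None,fx=4,fy=4,interpolation=2)
for n in ['handle_top','pawl_pad','lever_hinge','vial_mid','press']:
    u=proj(S['scene'],wor(r.x,n)); cv2.circle(a,(int((u[0]-280)*4),int((u[1]-190)*4)),3,(255,0,0),-1)
cv2.imwrite('pics/c2.png',a[:,:,::-1])
E
```

```text
[ 0.5542  0.2094  0.6599  0.4081 -0.0044]
top c1 [275. 161.] [-1.6  1.4]
top c2 [332. 234.] [-0.5  2.1]
top c3 [313. 134.] [-1.3 -0.3]
scene press [333. 291.] [ 2.6 -1.1]
scene lever_hinge [349. 225.] [-0.8 -0.2]
scene handle_top [331. 255.] [-0.1 -0.2]
scene pawl_pad [368. 235.] [ 1.5 -0.3]
scene vial_mid [332. 285.] [2.2 3.7]
top press [322. 189.] [ 0.7 -2.5]
top lever_hinge [307. 154.] [ 4.8 -0.1]
top handle_top [372. 211.] [-1.3  0.7]
top pawl_pad [362. 158.] [3.5 7. ]
top vial_mid [334. 193.] [-2.8 -0.2]
handle_top [0.4739 0.1471 0.2026]
pawl_pad [0.555  0.1531 0.1958]
lever_hinge [0.5937 0.2401 0.125 ]
box (array([0.5815156 , 0.06598546, 0.0786277 ]), [np.float64(0.00013986232798778245), np.float64(0.00013986232798775396)])
box (array([0.41508856, 0.07839756, 0.06282368]), [np.float64(0.015529751452848458), np.float64(0.015529751452848439)])
box (array([ 0.55613996, -0.07567462,  0.11381663]), [np.float64(0.0015771498846082336), np.float64(0.001577149884608189)])
```

View pics/c2.png

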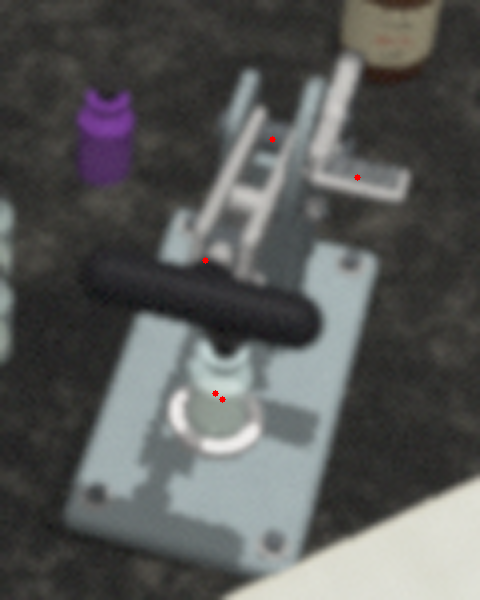

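The dots sit on the handle, pad and hinge, so the pose fit is consistent. Pad is about (0.557, 0.153, 0.196), yaw 0.67, arm 0.40, and the white box is under 0.12 m high. I'm moving above the pad with the jaws shut.

play_rows(steps=[{"dx": -0.033, "dy": -0.027, "dz": -0.02, "jaw": 0}, {"dx": -0.033, "dy": -0.027, "dz": -0.02, "jaw": 0}, {"dx": -0.034, "dy": -0.027, "dz": -0.01, "jaw": 0}, {"dx": -0.034, "dy": -0.027, "jaw": 0}, {"dx": -0.034, "dy": -0.027, "jaw": 0}, {"dx": -0.034, "dy": -0.027, "jaw": 0}, {"dx": -0.034, "dy": -0.027, "jaw": 0}, {"dx": -0.034, "dy": -0.027, "jaw": 0}], squeeze=5)

```text
$.steps[0]: bad value
```

play_rows(steps=[{"dx": -0.034, "dy": -0.027, "jaw": 0}, {"dx": -0.034, "dy": -0.027, "jaw": 0}, {"dx": -0.034, "dy": -0.027, "jaw": 0}, {"rz": 0.1457, "jaw": 0}, {"rz": 0.1457, "jaw": 0}, {"rz": 0.1457, "jaw": 0}, {"rz": 0.1457, "jaw": 0}, {"jaw": 0}])

```text
$.steps[0]: bad value
```

play_rows(steps=[{"dx": -0.033, "dy": -0.027, "dz": -0.02, "rx": 0, "ry": 0, "rz": 0, "jaw": 0}], squeeze=5)

```text
time_s: 1.7
tool_pos: [0.24, 0.6298, 0.2568]
tcp_rot: [-0.001, 0.157, 0.988, -0.001]
wrist_force: [0.5, -1.3, 0.7]
opening: 0.944
grip_force: 0.0
```

play_rows(steps=[{"dx": -0.033, "dy": -0.027, "dz": -0.02, "rx": 0, "ry": 0, "rz": 0, "jaw": 0}, {"dx": -0.034, "dy": -0.027, "dz": -0.01, "rx": 0, "ry": 0, "rz": 0, "jaw": 0}, {"dx": -0.034, "dy": -0.027, "dz": 0, "rx": 0, "ry": 0, "rz": 0, "jaw": 0}, {"dx": -0.034, "dy": -0.027, "dz": 0, "rx": 0, "ry": 0, "rz": 0, "jaw": 0}, {"dx": -0.034, "dy": -0.027, "dz": 0, "rx": 0, "ry": 0, "rz": 0, "jaw": 0}, {"dx": -0.034, "dy": -0.027, "dz": 0, "rx": 0, "ry": 0, "rz": 0, "jaw": 0}, {"dx": -0.034, "dy": -0.027, "dz": 0, "rx": 0, "ry": 0, "rz": 0, "jaw": 0}, {"dx": -0.034, "dy": -0.027, "dz": 0, "rx": 0, "ry": 0, "rz": 0, "jaw": 0}])

```text
time_s: 2.5
tool_pos: [0.4323, 0.3376, 0.2892]
tcp_rot: [0.0, 0.158, 0.987, 0.0]
wrist_force: [0.1, 0.4, 0.2]
opening: 0.243
grip_force: 0.0
```

play_rows(steps=[{"dx": -0.034, "dy": -0.027, "dz": 0, "rx": 0, "ry": 0, "rz": 0, "jaw": 0}, {"dx": -0.034, "dy": -0.027, "dz": 0, "rx": 0, "ry": 0, "rz": 0, "jaw": 0}, {"dx": 0, "dy": 0, "dz": 0, "rx": 0, "ry": 0, "rz": 0.1457, "jaw": 0}, {"dx": 0, "dy": 0, "dz": 0, "rx": 0, "ry": 0, "rz": 0.1457, "jaw": 0}, {"dx": 0, "dy": 0, "dz": 0, "rx": 0, "ry": 0, "rz": 0.1457, "jaw": 0}, {"dx": 0, "dy": 0, "dz": 0, "rx": 0, "ry": 0, "rz": 0.1457, "jaw": 0}, {"dx": 0, "dy": 0, "dz": 0, "rx": 0, "ry": 0, "rz": 0, "jaw": 0}, {"dx": 0, "dy": 0, "dz": 0, "rx": 0, "ry": 0, "rz": 0, "jaw": 0}])

```text
time_s: 3.3
tool_pos: [0.4793, 0.2666, 0.289]
tcp_rot: [0.0, 0.433, 0.901, 0.0]
wrist_force: [0.9, 0.1, 0.3]
opening: 0.006
grip_force: 0.0
```

play_rows(steps=[{"dx": -0.046, "dy": -0.004, "dz": 0, "rx": 0, "ry": 0, "rz": 0, "jaw": 0}, {"dx": -0.046, "dy": -0.004, "dz": 0, "rx": 0, "ry": 0, "rz": 0, "jaw": 0}, {"dx": -0.0455, "dy": -0.005, "dz": 0, "rx": 0, "ry": 0, "rz": 0, "jaw": 0}, {"dx": 0, "dy": 0, "dz": 0.025, "rx": 0, "ry": 0, "rz": 0, "jaw": 0}, {"dx": 0, "dy": 0, "dz": 0.02, "rx": 0, "ry": 0, "rz": 0, "jaw": 0}, {"dx": 0, "dy": 0, "dz": 0, "rx": 0, "ry": 0, "rz": 0, "jaw": 0}])

```text
time_s: 3.9
tool_pos: [0.5533, 0.1501, 0.2415]
tcp_rot: [-0.002, 0.434, 0.901, -0.001]
wrist_force: [0.4, -0.4, 0.3]
opening: 0.006
grip_force: 0.0
```

```bash
python3 - <<'E'
from h import *
a=cv2.resize(snap('scene')['img'][150:300,290:450],None,fx=2.5,fy=3.5*2.5/3.5,interpolation=2)
b=cv2.resize(snap('top')['img'][110:260,280:440],None,fx=2.5,fy=2.5,interpolation=2)
cv2.imwrite('pics/c3.png',np.hstack([a,b])[:,:,::-1])
print(bot.observe()['tool_pos'],bot.observe()['wrist_force'])
E
```

```text
[0.55456902 0.15091114 0.24431331] [0.19468822 0.61227374 0.91419264]
```

View pics/c3.png

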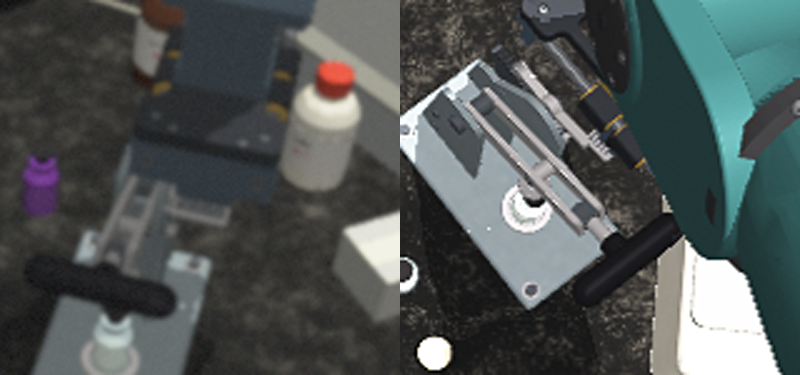

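The pictures show the gripper over the pad. Scene pad is at crop (200,212), and its left part is visible. I'll project the tip to check where the fingers really are.

```bash
python3 - <<'E'
from h import *
o=bot.observe(); q=o['tcp_rot']; Rt=R.from_quat([q[1],q[2],q[3],q[0]]).as_matrix()
S={c:snap(c) for c in('scene','top')}
out=[]
for c,(u0,v0) in (('scene',(290,150)),('top',(280,110))):
    a=cv2.resize(S[c]['img'][v0:v0+150,u0:u0+160],None,fx=2.5,fy=2.5,interpolation=2)
    a=cv2.convertScaleAbs(a,alpha=1.8)
    for x in(-.016,.016):
        for y in (-.0135,.0135):
            u=proj(S[c],np.array(o['tool_pos'])+Rt@[x,y,.025]); cv2.circle(a,(int((u[0]-u0)*2.5),int((u[1]-v0)*2.5)),3,(255,0,0),-1)
    u=proj(S[c],[.557,.153,.196]); cv2.circle(a,(int((u[0]-u0)*2.5),int((u[1]-v0)*2.5)),3,(0,255,0),-1)
    out.append(a)
cv2.imwrite('pics/c4.png',np.hstack(out)[:,:,::-1])
E
```

```text
(no output)
```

View pics/c4.png

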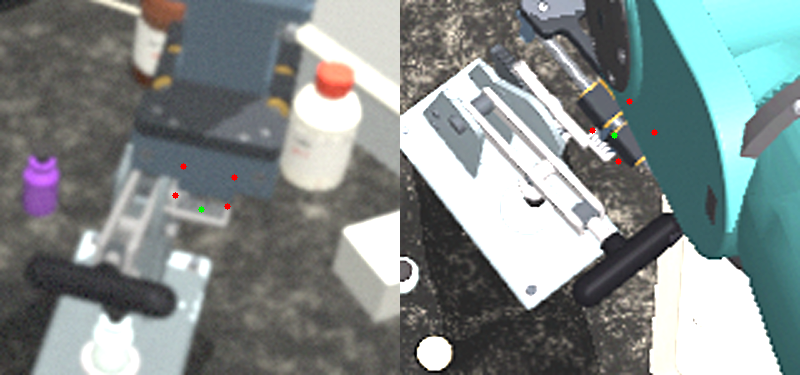

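The tip footprint (red) lies over the pad (green) in both views. Pressing down in steps.

play_rows(steps=[{"dx": 0, "dy": 0, "dz": 0.01, "rx": 0, "ry": 0, "rz": 0, "jaw": 0}, {"dx": 0, "dy": 0, "dz": 0.007, "rx": 0, "ry": 0, "rz": 0, "jaw": 0}, {"dx": 0, "dy": 0, "dz": 0.006, "rx": 0, "ry": 0, "rz": 0, "jaw": 0}, {"dx": 0, "dy": 0, "dz": 0, "rx": 0, "ry": 0, "rz": 0, "jaw": 0}])

```text
time_s: 4.5
tool_pos: [0.5542, 0.1507, 0.2202]
tcp_rot: [-0.0, 0.435, 0.9, -0.0]
wrist_force: [0.2, -0.8, 1.9]
opening: 0.006
grip_force: 0.6
```

play_rows(steps=[{"dx": 0, "dy": 0, "dz": 0.005, "rx": 0, "ry": 0, "rz": 0, "jaw": 0}, {"dx": 0, "dy": 0, "dz": 0.005, "rx": 0, "ry": 0, "rz": 0, "jaw": 0}, {"dx": 0, "dy": 0, "dz": 0, "rx": 0, "ry": 0, "rz": 0, "jaw": 0}])

```text
time_s: 4.8
tool_pos: [0.5541, 0.1507, 0.2099]
tcp_rot: [-0.001, 0.435, 0.9, -0.0]
wrist_force: [-0.6, 0.0, 0.3]
opening: 0.006
grip_force: 0.0
```

play_rows(steps=[{"dx": 0, "dy": 0, "dz": 0.004, "rx": 0, "ry": 0, "rz": 0, "jaw": 0}, {"dx": 0, "dy": 0, "dz": 0, "rx": 0, "ry": 0, "rz": 0, "jaw": 0}])

```text
time_s: 5.0
tool_pos: [0.5543, 0.1507, 0.2064]
tcp_rot: [-0.0, 0.435, 0.9, -0.0]
wrist_force: [-0.2, -1.6, 0.1]
opening: 0.007
grip_force: 0.0
```

play_rows(steps=[{"dx": 0, "dy": 0, "dz": 0.005, "rx": 0, "ry": 0, "rz": 0, "jaw": 0}, {"dx": 0, "dy": 0, "dz": 0.003, "rx": 0, "ry": 0, "rz": 0, "jaw": 0}, {"dx": 0, "dy": 0, "dz": 0, "rx": 0, "ry": 0, "rz": 0, "jaw": 0}])

```text
time_s: 5.3
tool_pos: [0.5542, 0.1507, 0.1984]
tcp_rot: [-0.0, 0.435, 0.9, -0.0]
wrist_force: [0.5, 0.8, -0.1]
opening: 0.008
grip_force: 0.0
```

play_rows(steps=[{"dx": 0, "dy": 0, "dz": -0.03, "rx": 0, "ry": 0, "rz": 0, "jaw": 0}, {"dx": 0, "dy": 0, "dz": -0.04, "rx": 0, "ry": 0, "rz": 0, "jaw": 0}, {"dx": 0.03, "dy": -0.03, "dz": -0.01, "rx": 0, "ry": 0, "rz": 0, "jaw": 0}, {"dx": 0.015, "dy": -0.045, "dz": 0, "rx": 0, "ry": 0, "rz": 0, "jaw": 0}, {"dx": 0, "dy": 0, "dz": 0, "rx": 0, "ry": 0, "rz": 0, "jaw": 0}])

```text
time_s: 5.8
tool_pos: [0.4636, 0.1385, 0.2786]
tcp_rot: [-0.001, 0.435, 0.9, -0.001]
wrist_force: [1.5, 0.7, -0.6]
opening: 0.002
grip_force: 0.0
```

```bash
python3 - <<'E'
from fit import *
o=bot.observe(); print(o['tool_pos'])
S={c:snap(c) for c in('scene','top')}
for w in (0,.3,.6): print(w,[np.round(proj(S[c],wor([.5545,.210,.67,.40,w],'pawl_pad'))) for c in S])
for n in('pawl_pad','handle_top'):
  for c in S: print(n,c,[(np.round(p['uv'],1),round(p['score'],2)) for p in bot.place_of(c,n)[:3]])
out=[]
for c,(u0,v0) in (('scene',(290,190)),('top',(280,110))):
    out.append(cv2.convertScaleAbs(cv2.resize(S[c]['img'][v0:v0+120,u0:u0+110],None,fx=3.6,fy=3.6,interpolation=2),alpha=1.4))
cv2.imwrite('pics/c5.png',np.hstack(out)[:,:,::-1])
E
```

```text
[0.46356896 0.13845242 0.27862617]
0 [array([370., 234.]), array([365., 165.])]
0.3 [array([368., 241.]), array([365., 168.])]
0.6 [array([367., 246.]), array([362., 169.])]
pawl_pad scene [(array([368.1, 246. ]), 0.56)]
pawl_pad top [(array([257.1, 204.2]), 0.6)]
handle_top scene [(array([333.4, 255.3]), 0.84)]
handle_top top [(array([370.7, 211.1]), 0.57), (array([330.9, 192.3]), 0.21)]
```

View pics/c5.png

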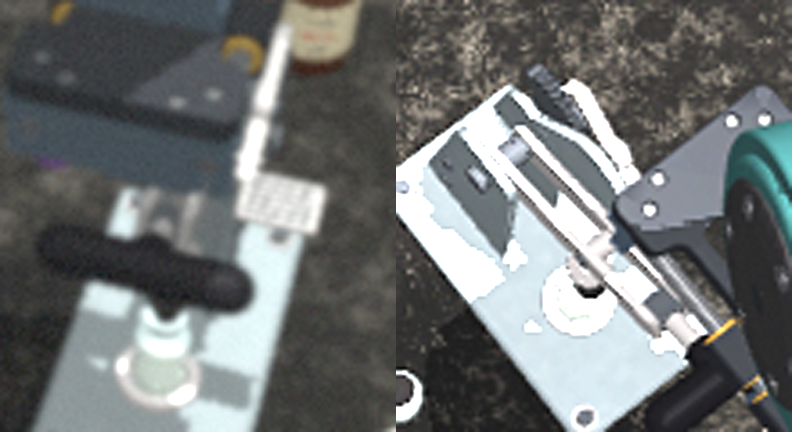

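The scene crop shows the pad at (368,246), leaning the other way with its ribbed top visible. That matches 0.6 rad, so the pawl is off. The arm is still up, and the tip is already over the handle at own x -116, y 0. Pushing down.

play_rows(steps=[{"dx": 0, "dy": 0, "dz": 0.025, "rx": 0, "ry": 0, "rz": 0, "jaw": 0}, {"dx": 0, "dy": 0, "dz": 0.02, "rx": 0, "ry": 0, "rz": 0, "jaw": 0}, {"dx": 0, "dy": 0, "dz": 0.008, "rx": 0, "ry": 0, "rz": 0, "jaw": 0}, {"dx": 0, "dy": 0, "dz": 0.006, "rx": 0, "ry": 0, "rz": 0, "jaw": 0}, {"dx": 0, "dy": 0, "dz": 0.006, "rx": 0, "ry": 0, "rz": 0, "jaw": 0}])

```text
time_s: 6.6
tool_pos: [0.4682, 0.1395, 0.2141]
tcp_rot: [-0.0, 0.435, 0.9, -0.0]
wrist_force: [-3.6, -2.2, 5.7]
opening: 0.004
grip_force: 2.6
```

play_rows(steps=[{"dx": 0, "dy": 0, "dz": 0.008, "rx": 0, "ry": 0, "rz": 0, "jaw": 0}, {"dx": 0, "dy": 0, "dz": 0.008, "rx": 0, "ry": 0, "rz": 0, "jaw": 0}, {"dx": 0, "dy": 0, "dz": 0.008, "rx": 0, "ry": 0, "rz": 0, "jaw": 0}, {"dx": 0, "dy": 0, "dz": 0.008, "rx": 0, "ry": 0, "rz": 0, "jaw": 0}])

```text
time_s: 7.0
tool_pos: [0.4681, 0.1395, 0.1818]
tcp_rot: [0.0, 0.435, 0.9, 0.0]
wrist_force: [-2.2, -1.9, 4.1]
opening: 0.005
grip_force: 2.1
```

play_rows(steps=[{"dx": 0, "dy": -0.003, "dz": 0.006, "rx": 0, "ry": 0, "rz": 0, "jaw": 0}, {"dx": 0, "dy": -0.003, "dz": 0.005, "rx": 0, "ry": 0, "rz": 0, "jaw": 0}, {"dx": 0, "dy": 0, "dz": 0.004, "rx": 0, "ry": 0, "rz": 0, "jaw": 0}, {"dx": 0, "dy": 0, "dz": 0, "rx": 0, "ry": 0, "rz": 0, "jaw": 0}])

```text
time_s: 7.4
tool_pos: [0.4638, 0.1358, 0.1669]
tcp_rot: [0.001, 0.435, 0.9, 0.001]
wrist_force: [0.7, 0.5, 0.4]
opening: 0.001
grip_force: 0.1
```

play_rows(steps=[{"dx": 0, "dy": 0, "dz": 0.003, "rx": 0, "ry": 0, "rz": 0, "jaw": 0}, {"dx": 0, "dy": 0, "dz": 0.002, "rx": 0, "ry": 0, "rz": 0, "jaw": 0}, {"dx": 0, "dy": 0, "dz": 0, "rx": 0, "ry": 0, "rz": 0, "jaw": 0}])

```text
time_s: 7.7
tool_pos: [0.4634, 0.1357, 0.1619]
tcp_rot: [0.0, 0.435, 0.9, 0.0]
wrist_force: [1.2, -2.4, 2.8]
opening: 0.005
grip_force: 1.1
```

play_rows(steps=[{"dx": 0, "dy": 0, "dz": 0.001, "rx": 0, "ry": 0, "rz": 0, "jaw": 0}, {"dx": 0, "dy": 0, "dz": 0.001, "rx": 0, "ry": 0, "rz": 0, "jaw": 0}])

```text
time_s: 7.9
tool_pos: [0.4634, 0.1356, 0.1604]
tcp_rot: [0.0, 0.435, 0.9, 0.0]
wrist_force: [-5.6, -4.3, 18.3]
opening: 0.004
grip_force: 9.6
```

play_rows(steps=[{"dx": 0, "dy": 0, "dz": 0.001, "rx": 0, "ry": 0, "rz": 0, "jaw": 0}])

```text
time_s: 8.0
tool_pos: [0.4635, 0.1356, 0.1597]
tcp_rot: [0.0, 0.435, 0.9, -0.0]
wrist_force: [-7.9, -4.8, 27.0]
opening: 0.007
grip_force: 13.3
```

Force is rising stiffly with the tip at z 0.135, which is the firm stop with the arm level. Backing off straight up and checking.

play_rows(steps=[{"dx": 0, "dy": 0, "dz": -0.01, "rx": 0, "ry": 0, "rz": 0, "jaw": 0}, {"dx": 0, "dy": 0, "dz": -0.04, "rx": 0, "ry": 0, "rz": 0, "jaw": 0}, {"dx": 0, "dy": 0, "dz": -0.045, "rx": 0, "ry": 0, "rz": 0, "jaw": 0}, {"dx": 0, "dy": -0.02, "dz": -0.04, "rx": 0, "ry": 0, "rz": 0, "jaw": 0}, {"dx": 0.045, "dy": 0, "dz": 0, "rx": 0, "ry": 0, "rz": 0, "jaw": 0}, {"dx": 0.045, "dy": 0, "dz": 0, "rx": 0, "ry": 0, "rz": 0, "jaw": 0}, {"dx": 0.045, "dy": 0, "dz": 0, "rx": 0, "ry": 0, "rz": 0, "jaw": 0}, {"dx": 0, "dy": 0, "dz": 0, "rx": 0, "ry": 0, "rz": 0, "jaw": 0}])

```text
time_s: 8.8
tool_pos: [0.3609, 0.2316, 0.2939]
tcp_rot: [-0.0, 0.433, 0.901, 0.0]
wrist_force: [0.9, 0.2, 0.9]
opening: 0.007
grip_force: 0.0
```

```bash
python3 - <<'E'
from fit import *
S={c:snap(c) for c in('scene','top')}
for q in (0,.05): print(q,[np.round(proj(S[c],wor([.5545,.210,.67,q,.6],'handle_top'))) for c in S])
for n in('pawl_pad','handle_top','done_vial_a_mid','loose_stopper_mid'):
  for c in S: print(n,c,[(np.round(p['uv'],1),round(p['score'],2)) for p in bot.place_of(c,n)[:3]])
out=[]
for c,(u0,v0) in (('scene',(290,200)),('top',(280,110))):
    out.append(cv2.resize(S[c]['img'][v0:v0+120,u0:u0+110],None,fx=3.6,fy=3.6,interpolation=2))
cv2.imwrite('pics/c6.png',np.hstack(out)[:,:,::-1])
E
```

```text
0 [array([326., 293.]), array([370., 223.])]
0.05 [array([326., 289.]), array([371., 223.])]
pawl_pad scene [(array([367., 247.]), 0.76)]
pawl_pad top [(array([360.6, 165.7]), 0.91)]
handle_top scene [(array([325.4, 294.3]), 0.88)]
handle_top top [(array([368.3, 222.7]), 0.88), (array([334.2, 191.8]), 0.66)]
done_vial_a_mid scene [(array([274.9, 268.3]), 0.89)]
done_vial_a_mid top [(array([282.5, 219.5]), 0.69)]
loose_stopper_mid scene [(array([255.8, 295.3]), 0.71)]
loose_stopper_mid top [(array([264. , 206.3]), 0.5)]
```

View pics/c6.png

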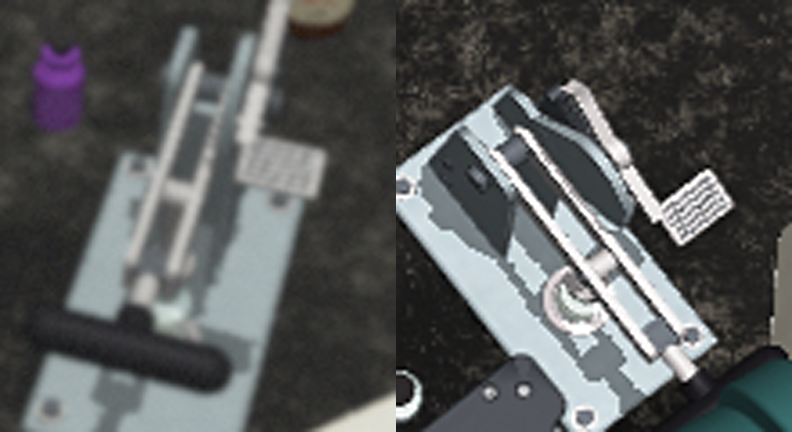

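The final crops show the arm level, with the handle at scene (325,294) against (326,293) predicted for 0 rad. The pawl is off at (367,247), the vial is in its nest and the hand is clear. Handing in.

```bash
python3 -c "
from h import *
print(bot.finish_job())"
```

```text
the job is handed in; nothing more can be done
None
```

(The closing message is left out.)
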